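Set a coated glass plate to the scribed line and nip it for scoring

ROBOT

A 7-joint arm with a two-finger parallel gripper is mounted at the origin on a cart in front of the work surface, level with it; the furniture and walls round the work are solid. World frame = base frame: x ahead of the robot, y to its left, z up, the work surface at z = 0. Lengths are in m, angles in degrees, forces in N, time in s.
With the tool pointing down it reaches from about 0.425 to 0.875 m from the base axis. Payload 8.4 kg.
Tool frame: the origin (TCP) lies on the mounting face of the last link; the fingertips stand 173 mm ahead of it and the grasp point (between the pads) lies 155 mm ahead of it; z points along the fingers, y is the direction in which the jaws open and shut (so a half turn about z gives the same grasp; the last joint's range is limited). The gripper opens to 85 mm and grips with 20 to 120 N. Pads are 22 mm wide; open, the fingers measure 114 mm over their backs; the gripper's body (76 mm by 85 mm) begins 54 mm behind the grasp point. The pads swing forward as they close: fully open they stand 13 mm farther back than shut.
Start: joints at [-73.121, 19.091, 2.286, 83.961, -0.768, 76.965, -3.352], TCP at [0.249, 0.6, 0.405] pointing down, gripper open.
Joint ranges: [-147.57, 147.57], [-21.85, 119.76], [-74.77, 79.35], [14.55, 137.4], [-85.83, 265.84], [4.83, 119.75], [-152.11, 152.11]. Speed limits (degrees/s): [127.2, 127.2, 159.86, 159.86, 180, 180, 180].

INTERFACE

Orientations are given as [roll, pitch, yaw] about the fixed x, y, z axes, in that order (R = Rz(yaw) Ry(pitch) Rx(roll)).
In Python, from rig import manip gives the robot as it stands.
- The arm moves only by the shell command python3 -m inch 'ROWS' [FORCE]. ROWS is text: rows parted by semicolons, each of 5 numbers parted by spaces: the shift along the world's x, y, z in mm, then the turn about the world's z in degrees, then the gripper command: -1 is fully open, 1 is shut, values between are in proportion. A call has 1 to 20 rows; each row shifts and turns the commanded pose from where the row before left it; what a row does not reach is not made up. A row lasts 1/12 s, in which the tool goes at most 41.7 mm and 7.16 degrees, less where a joint would pass 70% of its speed; a pose out of reach is approached as far as the arm can. A call with a gripper value outside its range is refused whole. The fingers move at their own pace and stop on an object; FORCE is the grip in N (left out, the last holds). Time passes only in rows, so rows that do not move let the fingers close. It gives the time, the measured TCP pose, the force and the opening at its end, in the units of the state.
- manip.sense(): the state, without advancing time (a new reading comes with each control period).
- manip.read_camera(name): name is "scene" or "top" or "wrist"; returns the picture (384x512x3 uint8, red, green, blue); there is no depth.
- manip.camera_info(name): a dict with "intrinsics" (3x3 intrinsics, pixels), "view" (4x4, takes a point from world to camera coordinates); the wrist camera has in their place "hand_eye" (4x4, takes a point from camera to tool coordinates, whose origin is the TCP and whose axes are the flange's). Camera axes: x right, y up, looking along -z (the intrinsics and any distortion apply to the point x, -y, -z); pixel columns grow to the right and rows downward; lengths in m; the calibration is good to about 2 mm. A picture is of the moment at which its call begins: read the wrist's pose just before it. camera_info takes no time and is no camera call.
- manip.finish_job(): hands the job in, once; it reports no verdict.
The state is a dict: "t": time; "joints": joint angles; "joint_velocities": joint speeds; "joint_torque": joint torques, N m; "eef_pos": TCP position; "tcp_rot": TCP orientation; "ft_force": force on the tool from outside, world axes, zero at the start; "ft_torque": the same for the moment, N m; "width": finger opening in m.
Only numpy, scipy, OpenCV 4.12 (cv2) and the standard library are available. Lean on these libraries where they do the work, as an engineer would, in place of code of your own. Each camera call takes 0.05 s, during which the arm holds its last target. There are 200 camera calls.

TASK

Get the coated glass plate on the scoring board ready for scoring: push it flat against the long steel fence and slide it along the fence, by eye, until its leading short edge meets the scribed line across the bed (there is no stop). Then lower the hinged hold-down bar onto it and press it down so that it grips the plate by itself when you let go. It is glass: push it against the fence and press the bar down only gently, and leave the strip cut before and the other things where they are.

Things in the scene. Friction and masses are not known exactly. Their poses are not given: they have to be found in the camera images.
- scoring_board: Fixed aluminium board 158 x 320 x 22 mm, flat on the table, its position and yaw vary. Origin on the table under the bed; axes: x points away from the robot to the fence, y along the fence to the left (plate is fed towards -y), z up. In these axes the bed is the plane z = 22 mm, x -60 to 98 mm, y -160 to 160 mm.
- fence: Straight steel fence screwed to the far side of the bed, 12 mm thick (x), 310 mm long (y), 10 mm high above the bed. Its guiding face looks at the robot (-x); origin at the foot of that face, mid-length. Axes as the board's. It is rigid.
- fence_mid (a point): Point on the guiding face of the fence at bed height, mid-length (board x 45, y 0, z 22 mm). Axes as the board's.
- line_mid (a point): Point in the middle of the scribed line, a single dark line 1.4 mm wide across the full width of the bed, parallel to the board's x, at board y = -85 mm; this point at board x 5, y -85, z 22 mm. Axes as the board's. (The short centimetre marks farther right, next to the fence, are not it.)
- plate_center (a point): Centre of the loose glass plate, white coated, 80 (x, across the fence) x 120 (y, along the fence) x 6 mm thick, about 150 g, lying flat on the bed, slightly askew, left of the line and a little off the fence. Axes nearly as the board's; centre 3 mm above the bed. Seated, its centre is 40 mm from the fence face. Too wide and thin to grasp: it is slid by pushing on its edges (it is slippery: under 1 N moves it freely).
- plate_lead (a point): Middle of the plate's leading (right, -y) short edge: plate_center moved 60 mm along the plate's -y. This is the edge to bring to the middle of the line.
- hold_bar (a joint): Angle of the hinged steel hold-down bar, rad: 0 = bar level, grows as it swings up and away (starts 1.15 to 1.4, nearly upright). Hinge axis along the board's y. Stiff hinge (0.35 N m of friction): it stays where it is left, and once pressed on the plate it keeps gripping it with a few newtons.
- bar_hinge (a point): Hinge axis of the bar: board x 78, y -48, z 34 mm; does not move. 72.5 mm from it the bar carries a round rubber foot, 21 mm across, on a threaded stud set to another height each day (+-3 mm), so it meets the 6 mm plate anywhere from -0.045 to +0.045 rad: feel for it. The foot gives about 12 N per mm for 2 mm, then it is hard.
- bar_grip (a point): Centre of the black cross grip at the bar's free end: cylinder 18 mm in diameter, 28 mm long along y, pinched at its two end faces it pivots between the fingers. It lies 150 mm in front of the hinge axis and 14 mm above it with the bar closed (so at board x -72, z 48 mm) and swings up on an arc about the hinge axis. The bar is 24 mm wide and 6 mm thick.
- cut_strip_center (a point): Bystander: centre of a strip of the same plate, 80 x 25 x 6 mm, cut before, lying on the bed beyond the line (about 47 mm to the right of it). Leave it there.
- forceps: Bystander: steel forceps 129 mm long. Origin under the middle.
- vial_dark_cap: Bystander: vial 23 mm across, 52 mm high, dark cap. Origin under the middle.
- vial_white_cap: Bystander: vial 23 mm across, 52 mm high, white cap. Origin under the middle.
- filter_box: Bystander: small card box 70 x 70 x 32 mm. Origin under the middle.
- suction_bulb: Bystander: red rubber bulb 72 x 45 x 44 mm. Origin under the middle.
- wash_bottle: Bystander: wash bottle 70 mm across, 165 mm high. Origin under the middle.
- yellow_pen: Bystander: pen 116 mm long. Origin under the middle.

How it is judged (in metres and radians):
On the way:
1. the plate is flat against the fence with its leading edge on the line, the bar still up (y of plate_lead in the frame of line_mid between -0.002 and 0.002 m and x of plate_center in the frame of fence_mid between -0.0416 and -0.0385 m and angle between the x axis of plate_center and the x axis of scoring_board, either way round below 0.02 rad and value of joint hold_bar above 0.4 rad), for 0.2 s.
At the end, for the whole second after the job is handed in: The plate's leading edge is within 2 mm of the middle of the scribed line, its long edge lies against the fence (within 1.6 mm, and parallel within 0.02 rad), the hold-down bar lies on it (joint below 0.07 rad) and, let go, still grips it with more than 2 N; the plate is at rest (y of plate_lead in the frame of line_mid between -0.002 and 0.002 m and x of plate_center in the frame of fence_mid between -0.0416 and -0.0385 m and angle between the x axis of plate_center and the x axis of scoring_board, either way round below 0.02 rad and value of joint hold_bar below 0.07 rad and contact force between hold_bar and plate above 2 N and linear speed of plate below 0.01 m/s); the robot touches nothing.
It fails at once if the glass is pushed against the fence with more than 20 N (contact force between plate and fence above 20 N).
It fails at once if the bar is pressed on the glass with more than 20 N (contact force between hold_bar and plate above 20 N).
It fails at once if the plate is tipped up (angle between plate_center's own z axis and vertical above 0.15 rad).
It fails at once if the cut strip or another bystander is displaced by more than 15 mm (distance of any of cut_strip_center, forceps, vial_dark_cap, vial_white_cap, filter_box, suction_bulb, wash_bottle, yellow_pen from where it was at the start of the episode above 0.015 m).
It also fails if it takes over 72 s, if anything falls off the work surface, if the arm or the gripper's body presses on something with over 40 N, if the wrist force passes 120 N, or if a joint passes its speed limit or range.

## Working session

There is one attempt and no reset: what is moved stays moved. The work goes in short steps, Python scripts to look and compute and a shell command to move; the robot and the scene stay as the last step left them, time stands still between calls to the robot, and variables do not carry over. Pictures are saved under pics/ and viewed, about 8 in all and at most 12, crops included, and the job is handed in when it is done.

```bash
mkdir -p pics; ls; python3 - <<'E'
from rig import manip
import cv2,numpy as np
s=manip.sense();print({k:np.round(v,3).tolist() for k,v in s.items()})
for n in ("top","scene"):
    im=manip.read_camera(n);cv2.imwrite(f"pics/{n}0.png",im[:,:,::-1])
    i=manip.camera_info(n);print(n,{k:(np.round(v,4).tolist() if not isinstance(v,str) else v) for k,v in i.items()})
print(manip.camera_info("wrist"))
E
```

```text
pics
{'t': 0.0, 'joints': [-73.121, 19.131, 2.285, 84.01, -0.767, 76.966, -3.35], 'joint_velocities': [0.008, -0.099, 0.029, -0.003, 0.044, -0.034, -0.035], 'joint_torque': [-0.0, -65.857, 1.365, -40.555, 0.017, 0.013, 0.0], 'eef_pos': [0.249, 0.6, 0.404], 'tcp_rot': [-179.908, 0.007, 157.438], 'ft_force': [-0.211, 0.098, -0.645], 'ft_torque': [0.037, -0.035, -0.01], 'width': 0.086}
top {'intrinsics': [[391.7443, 0.0, 254.5472], [0.0, 391.7443, 193.8468], [0.0, 0.0, 1.0]], 'view': [[0.0003, -0.9996, 0.0286, -0.0779], [0.985, 0.0052, 0.1723, -0.5557], [-0.1723, 0.0281, 0.9846, -1.1436], [0.0, 0.0, 0.0, 1.0]]}
scene {'intrinsics': [[383.6567, 0.0, 254.9448], [0.0, 383.6567, 197.2921], [0.0, 0.0, 1.0]], 'view': [[0.8903, -0.4553, -0.0023, -0.5379], [0.2296, 0.4446, 0.8658, -0.1441], [-0.3932, -0.7714, 0.5004, -1.2332], [0.0, 0.0, 0.0, 1.0]]}
{'intrinsics': array([[266.54566935,   0.        , 253.44149153],
       [  0.        , 266.54566935, 187.77894329],
       [  0.        ,   0.        ,   1.        ]]), 'hand_eye': array([[ 6.15661870e-04,  9.47046536e-01,  3.21095749e-01,
         8.22541262e-02],
       [ 9.99999493e-01, -3.27231250e-04, -9.52234146e-04,
        -5.59585417e-04],
       [-7.96737486e-04,  3.21096172e-01, -9.47046257e-01,
         3.22197582e-02],
       [ 0.00000000e+00,  0.00000000e+00,  0.00000000e+00,
         1.00000000e+00]])}
```

View pics/top0.png

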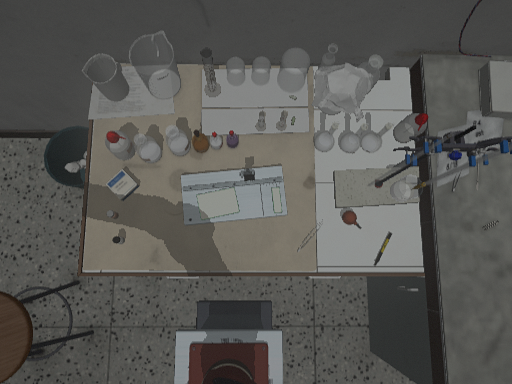

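View pics/scene0.png

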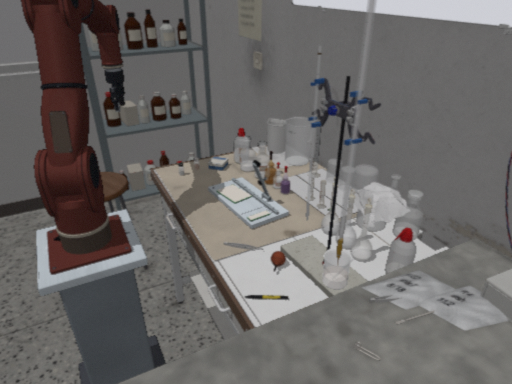

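The top view shows the board at about (235,194), with the plate at (218,204), the strip at (277,200) and the bar hinge near (248,173). Next I'll zoom in.

```bash
cat > h.py <<'E'
import numpy as np,cv2
from rig import manip
from scipy.spatial.transform import Rotation as R
def cam(n,s=None):
    i=manip.camera_info(n);K=i["intrinsics"]
    if n!="wrist": V=np.array(i["view"]); return K,np.linalg.inv(V)
    T=np.eye(4);T[:3,:3]=R.from_euler("xyz",s["tcp_rot"],degrees=True).as_matrix();T[:3,3]=s["eef_pos"]
    return K,T@i["hand_eye"]
def ray(c,px,z):
    K,C=c;px=np.atleast_2d(px).astype(float)
    d=np.c_[(px[:,0]-K[0,2])/K[0,0],-(px[:,1]-K[1,2])/K[1,1],-np.ones(len(px))]@C[:3,:3].T
    o=C[:3,3];return o+d*((z-o[2])/d[:,2])[:,None]
def proj(c,P):
    K,C=c;q=(np.atleast_2d(P)-C[:3,3])@C[:3,:3]
    return np.c_[K[0,0]*q[:,0]/-q[:,2]+K[0,2],K[1,1]*-q[:,1]/-q[:,2]+K[1,2]]
E
python3 - <<'E'
import cv2
im=cv2.imread("pics/top0.png")[155:235,170:300]
cv2.imwrite("pics/c.png",cv2.resize(im,None,fx=6,fy=6,interpolation=cv2.INTER_CUBIC))
from h import *
print(ray(cam("top"),[[181,178],[282,165],[287,215],[184,223]],.022))
E
```

```text
[[ 0.60968532  0.15255169  0.022     ]
 [ 0.65378222 -0.16396525  0.022     ]
 [ 0.49476578 -0.17759285  0.022     ]
 [ 0.4689726   0.13884642  0.022     ]]
```

View pics/c.png

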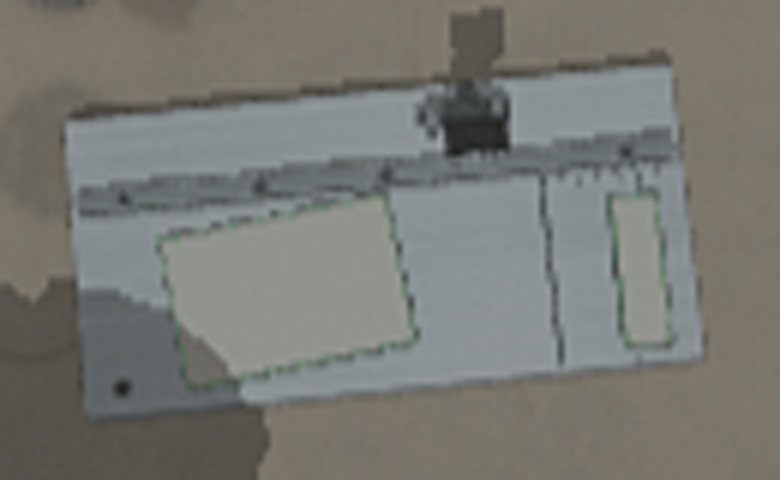

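```bash
cat >> h.py <<'E'
def fit2(b,w): # rigid 2D b->w (mm)
    b=np.array(b,float);w=np.array(w,float);bm,wm=b.mean(0),w.mean(0)
    B=b-bm;W=w-wm;a=np.arctan2((B[:,0]*W[:,1]-B[:,1]*W[:,0]).sum(),(B*W).sum())
    Rm=np.array([[np.cos(a),-np.sin(a)],[np.sin(a),np.cos(a)]]);t=wm-Rm@bm
    return Rm,t,np.degrees(a),w-(b@Rm.T+t)
E
python3 - <<'E'
from h import *
c=cam("top");f=lambda p,z:ray(c,np.array(p)/6+[170-.42,155-.42],z)[:,:2]*1e3
Rm,t,a,r=fit2([[98,160],[98,-160],[-60,-160],[-60,160]],f([[68,120],[670,62],[704,357],[87,415]],.022))
print("board",t,a,r)
tb=lambda w:(w-t)@Rm
print("line",tb(f([[541,170],[561,362]],.022)))
print("plate",tb(f([[160,238],[385,195],[415,342],[188,388]],.028)))
print("strip",tb(f([[610,195],[655,195],[671,345],[625,347]],.028)))
E
```

```text
board [540.83964992 -13.72383435] 5.784042641981587 [[-1.60419449 -2.16185958]
 [-0.41906134  1.45320712]
 [ 0.3593053   1.59197349]
 [ 1.66395054 -0.88332104]]
line [[ 46.39469924 -84.78119576]
 [-54.89187892 -84.67496097]]
plate [[ 28.27987564 114.5453702 ]
 [ 39.72476522  -2.6120771 ]
 [-38.06700507 -10.88186606]
 [-50.36429695 106.23236965]]
strip [[  28.64209695 -118.72347833]
 [  26.41812928 -142.02364359]
 [ -52.33595657 -141.5047584 ]
 [ -51.07045026 -117.83425373]]
```

```bash
python3 -m inch '16 -37 -1 1.8 -1;16 -37 -1 1.8 -1;16 -37 -1 1.8 -1;16 -37 -1 1.8 -1;16 -37 -1 1.8 -1;16 -37 -1 1.8 -1;16 -37 -1 1.8 -1;16 -37 -1 1.8 -1;16 -37 -1 1.8 -1;16 -37 -1 1.8 -1;16 -37 -1 1.8 -1;16 -37 -1 1.8 -1;16 -37 -1 1.8 -1;16 -37 -1 1.8 -1;16 -37 -1 1.8 -1;16 -37 -1 1.8 -1;0 0 0 0 -1;0 0 0 0 -1;0 0 0 0 -1'; python3 - <<'E'
from h import *
s=manip.sense();im=manip.read_camera("wrist");np.save("s1.npy",s,allow_pickle=True)
cv2.imwrite("pics/w1.png",im[:,:,::-1]);print(s["eef_pos"],s["tcp_rot"],s["joints"],s["ft_force"])
cv2.imwrite("pics/w1b.png",cv2.resize(im[:,:,::-1],(800,600),interpolation=cv2.INTER_CUBIC))
E
```

```text
t: 1.68
eef_pos: [0.5053, 0.0085, 0.3884]
tcp_rot: [180.0, -0.0, -173.8]
ft_force: [0.4, 0.1, 1.0]
width: 0.0853
[0.50525728 0.00853512 0.3883743 ] [ 1.79993065e+02 -4.54452093e-02 -1.73797082e+02] [-36.90584849   2.02004431  31.98312022 106.37906083  -1.13137414
  71.95621538  91.61551807] [0.42221657 0.07208219 1.02850037]
```

View pics/w1b.png

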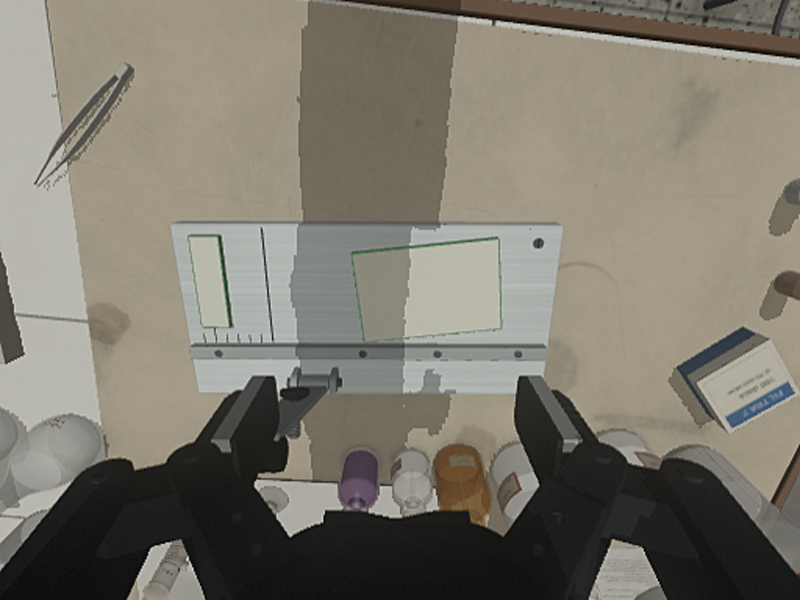

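The wrist view shows the plate, line and fence. The board corners are at (172,223), (562,224), (545,392) and (199,393). The line runs (263,228)-(272,342).

```bash
python3 - <<'E'
from h import *
s=np.load("s1.npy",allow_pickle=True).item();c=cam("wrist",s)
f=lambda p,z:ray(c,np.array(p)*.64-.18,z)[:,:2]*1e3
Rm,t,a,r=fit2([[-60,-160],[-60,160],[98,160],[98,-160]],f([[172,223],[562,224],[545,392],[199,393]],.022))
print("board",t,a,r)
tb=lambda w:(w-t)@Rm
print("line",tb(f([[263,228],[272,342]],.022)), "fence top near",tb(f([[190,346],[547,346]],.032)),"fence foot", tb(f([[193,344]],.022)))
print("plate",tb(f([[352,253],[499,238],[501,328],[365,341]],.028)))
print("strip",tb(f([[189,236],[219,235],[231,326],[203,327]],.028)))
# fingertip pads location at opened
E
```

```text
board [537.5285457  -11.22572594] 6.297104598146181 [[ 0.27172429  3.38886428]
 [ 2.29060785 -3.92220783]
 [-1.41321177 -0.37728393]
 [-1.14912038  0.91062748]]
line [[-55.25147964 -84.26685406]
 [ 45.46627746 -86.7797654 ]] fence top near [[  44.38112138 -154.17453372]
 [  44.93924027  152.23528499]] fence foot [[  47.28056225 -156.66358494]]
plate [[-36.01094386 -12.81005628]
 [-48.05349085 104.66314058]
 [ 29.80804488 112.4603543 ]
 [ 41.82330608  -4.29841135]]
strip [[ -49.99068685 -141.74859647]
 [ -50.75894965 -117.83067225]
 [  27.55197797 -118.36097504]
 [  28.43711744 -142.39129186]]
```

```bash
python3 -m inch '-18 9 -15 0 -1;-18 9 -25 0 -1;0 0 -25 0 -1;0 0 -25 0 -1;0 0 -25 0 -1;0 0 -25 0 -1;0 0 -25 0 -1;0 0 -15 0 -1;0 0 -7 0 -1;0 0 0 0 -1;0 0 0 0 -1;0 0 0 0 -1'; python3 - <<'E'
from h import *
s=manip.sense();im=manip.read_camera("wrist");np.save("s2.npy",s,allow_pickle=True)
print(s["eef_pos"],s["tcp_rot"],s["ft_force"])
cv2.imwrite("pics/w2b.png",cv2.resize(im[:,:,::-1],(800,600),interpolation=cv2.INTER_CUBIC))
E
```

```text
t: 2.73
eef_pos: [0.4699, 0.0267, 0.2028]
tcp_rot: [180.0, 0.1, -173.7]
ft_force: [0.5, -0.1, -0.1]
width: 0.0855
[0.4698895  0.02671628 0.20278043] [ 1.79973193e+02  9.09605181e-02 -1.73722828e+02] [ 0.51782084 -0.07417169 -0.13629156]
```

View pics/w2b.png

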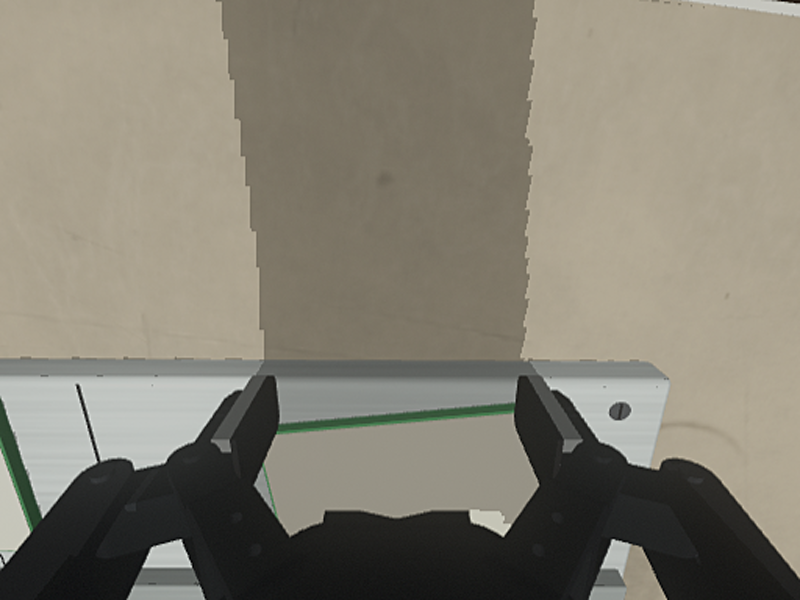

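The pads are left and right of the plate's near edge, with tip faces at (235,412) and (550,415). The plate's left near corner is hidden behind the left pad.

```bash
python3 - <<'E'
from h import *
s=np.load("s2.npy",allow_pickle=True).item();c=cam("wrist",s)
M=R.from_euler("xyz",s["tcp_rot"],degrees=True).as_matrix()
for d in (.150,.160,.173):
    P=ray(c,np.array([[262,376],[225,450],[532,376],[580,450]])*.64-.18,s["eef_pos"][2]-d)
    print(d,np.round((P-s["eef_pos"])@M*1e3,1).tolist())
t=np.array([539,-12.5]);a=np.radians(6.1);Rm=np.array([[np.cos(a),-np.sin(a)],[np.sin(a),np.cos(a)]])
f=lambda p,z:np.round((ray(c,np.array(p)*.64-.18,z)[:,:2]*1e3-t)@Rm,1)
print("near bed edge",f([[20,376],[668,378]],.022),"near plate edge",f([[280,427],[512,405]],.028),"line",f([[78,385],[99,462]],.022), "tcp",(s["eef_pos"][:2]*1e3-t)@Rm)
E
```

```text
0.15 [[14.8, -43.7, 150.0], [-13.8, -59.3, 150.0], [14.8, 42.8, 150.0], [-14.0, 62.3, 150.1]]
0.16 [[9.1, -47.3, 160.0], [-22.0, -64.2, 160.0], [9.0, 46.5, 160.0], [-22.2, 67.7, 160.1]]
0.173 [[1.6, -52.0, 173.0], [-32.7, -70.7, 173.0], [1.5, 51.3, 173.0], [-32.9, 74.6, 173.1]]
near bed edge [[ -60.9 -105.9]
 [ -60.7  155.9]] near plate edge [[-41.2  -1.3]
 [-51.8  91.9]] line [[-56.8 -83.5]
 [-18.5 -83.7]] tcp [-64.55190798  46.3381961 ]
```

```bash
python3 -m inch '-2 0 -6 0 -1;0 0 -6 0 -1;0 0 -3 0 -1;0 0 -2 0 -1;0 0 -1 0 -1;0 0 0 0 -1;0 0 0 0 -1'
```

```text
t: 3.37
eef_pos: [0.4675, 0.0262, 0.1837]
tcp_rot: [-180.0, -0.0, -173.8]
ft_force: [0.1, -0.5, -0.1]
width: 0.0854
```

```bash
python3 -m inch '0 0 -1 0 -1;0 0 -1 0 -1;0 0 -1 0 -1;0 0 0 0 -1'
```

```text
t: 3.7
eef_pos: [0.4678, 0.0261, 0.1817]
tcp_rot: [180.0, 0.0, -173.8]
ft_force: [-6.2, -0.5, 18.7]
width: 0.0855
```

```bash
python3 -m inch '0 0 4 0 -1;0 0 0 0 -1;2 .2 0 0 -1;2 .2 0 0 -1;2 .2 0 0 -1;2 .2 0 0 -1;2 .2 0 0 -1;2 .2 0 0 -1;2 .3 0 0 -1;0 0 0 0 -1;0 0 0 0 -1;0 0 0 0 -1'
```

```text
t: 4.7
eef_pos: [0.4814, 0.0277, 0.1847]
tcp_rot: [-180.0, -0.0, -173.8]
ft_force: [-1.2, -0.0, 0.8]
width: 0.0854
```

```bash
python3 -m inch '.5 .05 0 0 -1;.5 .05 0 0 -1;.5 .05 0 0 -1;.5 .05 0 0 -1;0 0 0 0 -1'
```

```text
t: 5.12
eef_pos: [0.4835, 0.028, 0.1847]
tcp_rot: [-180.0, 0.0, -173.8]
ft_force: [-0.5, 0.4, 0.8]
width: 0.0856
```

```bash
python3 -m inch '.5 .05 0 0 -1;.5 .05 0 0 -1;0 0 0 0 -1'
```

```text
t: 5.37
eef_pos: [0.4845, 0.0281, 0.1847]
tcp_rot: [-180.0, 0.0, -173.8]
ft_force: [0.8, 0.8, 0.2]
width: 0.0859
```

```bash
python3 -m inch '.5 .05 0 0 -1;.5 .05 0 0 -1;.5 .05 0 0 -1;0 0 0 0 -1'
```

```text
t: 5.7
eef_pos: [0.486, 0.0282, 0.1847]
tcp_rot: [-180.0, 0.0, -173.8]
ft_force: [0.7, -0.8, 0.9]
width: 0.0851
```

```bash
python3 -m inch '.5 .05 0 0 -1;.5 .05 0 0 -1;0 0 0 0 -1'
```

```text
t: 5.95
eef_pos: [0.487, 0.0283, 0.1847]
tcp_rot: [-180.0, 0.0, -173.8]
ft_force: [-0.8, 0.8, -0.7]
width: 0.0851
```

```bash
python3 -m inch '.5 .05 0 0 -1;0 0 0 0 -1'
```

```text
t: 6.12
eef_pos: [0.4875, 0.0283, 0.1847]
tcp_rot: [-180.0, 0.0, -173.8]
ft_force: [0.3, 0.5, 0.6]
width: 0.0854
```

```bash
python3 -m inch '.5 .05 0 0 -1;0 0 0 0 -1'
```

```text
t: 6.28
eef_pos: [0.488, 0.0284, 0.1847]
tcp_rot: [-180.0, 0.0, -173.8]
ft_force: [-0.3, 0.2, 0.0]
width: 0.0856
```

```bash
python3 -m inch '.3 .03 0 0 -1;.3 .03 0 0 -1;0 0 0 0 -1'
```

```text
t: 6.53
eef_pos: [0.4886, 0.0285, 0.1847]
tcp_rot: [-180.0, 0.0, -173.8]
ft_force: [-0.3, 0.3, 0.1]
width: 0.0858
```

```bash
python3 -m inch '.3 .03 0 0 -1;.3 .03 0 0 -1;0 0 0 0 -1'
```

```text
t: 6.78
eef_pos: [0.4889, 0.0285, 0.1846]
tcp_rot: [180.0, -0.0, -173.8]
ft_force: [-2.4, 0.2, 0.0]
width: 0.0854
```

```bash
python3 -m inch '.3 .03 0 0 -1;.3 .03 0 0 -1;0 0 0 0 -1'
```

```text
t: 7.03
eef_pos: [0.4892, 0.0285, 0.1845]
tcp_rot: [180.0, -0.1, -173.8]
ft_force: [-5.4, 0.8, 2.6]
width: 0.0856
```

```bash
python3 -m inch '.3 .03 0 0 -1;.3 .03 0 0 -1;0 0 0 0 -1'; python3 - <<'E'
from h import *
s=manip.sense();im=manip.read_camera("wrist");np.save("s3.npy",s,allow_pickle=True)
cv2.imwrite("pics/w3.png",im[:,:,::-1])
im=manip.read_camera("top");cv2.imwrite("pics/top3.png",im[:,:,::-1])
E
```

```text
t: 7.28
eef_pos: [0.4894, 0.0286, 0.1843]
tcp_rot: [180.0, -0.2, -173.8]
ft_force: [-6.4, 0.7, 2.9]
width: 0.0857
```

```bash
python3 -m inch '-5 -.5 0 0 -1;-10 -1 5 0 -1;0 10 25 -6 -1;0 10 25 -7 -1;5 10 5 -7 0;5 10 0 -7 .06;5 10 0 -7 .06;8 10 0 -7 .06;8 10 0 -7 .06;8 10 0 -7 .06;8 10 0 -7 .06;8 10 0 -7 .06;0 5 -10 -7 .06;0 0 -10 -7 .06;0 0 -10 -7 .06;0 0 0 0 .06;0 0 0 0 .06;0 0 0 0 .06'; python3 - <<'E'
from h import *
s=manip.sense();im=manip.read_camera("wrist");np.save("s4.npy",s,allow_pickle=True)
print(s["eef_pos"],s["joints"])
cv2.imwrite("pics/w4b.png",cv2.resize(im[:,:,::-1],(800,600),interpolation=cv2.INTER_CUBIC))
E
```

```text
t: 8.88
eef_pos: [0.5306, 0.1321, 0.2153]
tcp_rot: [179.9, 0.0, 96.5]
ft_force: [0.8, -0.1, -0.6]
width: 0.0399
[0.53058629 0.13209405 0.21529233] [-52.27482362  21.08724766  39.8106151  111.57967269 -16.74029271
  53.06335913   2.29475334]
```

View pics/w4b.png

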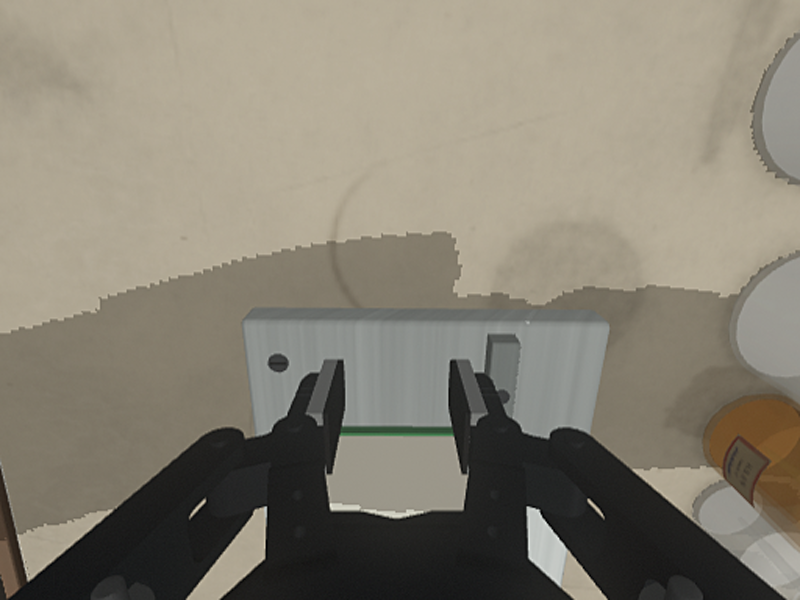

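```bash
python3 - <<'E'
from h import *
s=np.load("s4.npy",allow_pickle=True).item();c=cam("wrist",s)
im=cv2.imread("pics/w4b.png")
# subpixel green edge rows
hsv=cv2.cvtColor(im,cv2.COLOR_BGR2HSV)
for x in (350,370,390,410,430,445):
    col=hsv[400:460,x].astype(int);g=np.where((col[:,1]>90))[0]+400;print(x,g.min() if len(g) else None,g.max() if len(g) else None)
t=np.array([539,-12.5]);a=np.radians(6.1);Rm=np.array([[np.cos(a),-np.sin(a)],[np.sin(a),np.cos(a)]])
f=lambda p,z:np.round((ray(c,np.array(p)*.64-.18,z)[:,:2]*1e3-t)@Rm,1).tolist()
print("end edge",f([[244,321],[608,322]],.022),"plate trail",f([[350,434],[445,434]],.028),"fence",f([[486,343],[520,343]],.032),"tcp",(s["eef_pos"][:2]*1e3-t)@Rm)
M=R.from_euler("xyz",s["tcp_rot"],degrees=True).as_matrix()
for d in (.16,.165,.173):
    P=ray(c,np.array([[343,361],[449,361],[328,472],[465,472]])*.64-.18,s["eef_pos"][2]-d)
    print(d,np.round((P-s["eef_pos"])@M*1e3,1).tolist())
E
```

```text
350 428 434
370 433 434
390 433 435
410 433 435
430 429 435
445 429 435
end edge [[-56.1, 159.8], [96.0, 160.4]] plate trail [[-12.7, 108.4], [29.4, 108.7]] fence [[43.3, 155.1], [56.9, 155.2]] tcp [  6.99907873 144.66942765]
0.16 [[14.5, -17.9, 160.0], [14.5, 18.5, 160.0], [-32.5, -25.4, 160.0], [-32.5, 26.5, 160.0]]
0.165 [[11.8, -18.6, 165.0], [11.9, 19.2, 165.0], [-37.0, -26.5, 165.0], [-37.0, 27.5, 165.0]]
0.173 [[7.6, -19.7, 173.0], [7.6, 20.3, 173.0], [-44.2, -28.1, 173.0], [-44.1, 29.1, 173.0]]
```

```bash
python3 -m inch '-5 -.5 -10 0 .06;0 0 -8 0 .06;0 0 -3 0 .06;0 0 -1 0 .06;0 0 0 0 .06;0 0 0 0 .06'
```

```text
t: 9.43
eef_pos: [0.525, 0.1314, 0.1939]
tcp_rot: [-179.9, -0.1, 96.3]
ft_force: [-12.5, -2.7, 30.1]
width: 0.0403
```

```bash
python3 -m inch '0 0 -1 0 .06;0 0 -1 0 .06;0 0 -1 0 .06;0 0 0 0 .06'
```

```text
t: 9.77
eef_pos: [0.5254, 0.1311, 0.1936]
tcp_rot: [-179.8, -0.2, 96.2]
ft_force: [-29.1, -5.7, 72.2]
width: 0.0403
```

```bash
python3 -m inch '0 0 -1 0 .06;0 0 -.7 0 .06;0 0 0 0 .06'
```

```text
t: 10.02
eef_pos: [0.5255, 0.1309, 0.1935]
tcp_rot: [-179.8, -0.3, 96.2]
ft_force: [-38.4, -8.9, 96.1]
width: 0.0402
```

I shouldn't have sent those touch moves together: the fingers pressed the bed with 96 N. The wrist limit is 120 N. I'm raising now.

```bash
python3 -m inch '0 0 4 0 .06;0 0 4 0 .06;0 0 0 0 .06;0 0 0 0 .06'; python3 - <<'E'
from h import *
s=manip.sense();print(s["eef_pos"],s["tcp_rot"],s["ft_force"])
im=manip.read_camera("wrist");np.save("s5.npy",s,allow_pickle=True)
cv2.imwrite("pics/w5.png",im[200:384,120:400,::-1])
cv2.imwrite("pics/w5b.png",cv2.resize(im[180:330,130:380,::-1],None,fx=3,fy=3,interpolation=cv2.INTER_CUBIC))
E
```

```text
t: 10.35
eef_pos: [0.5251, 0.1316, 0.1956]
tcp_rot: [-180.0, 0.0, 96.3]
ft_force: [-1.1, -0.6, -0.1]
width: 0.04
[0.52513484 0.13159849 0.19557135] [-1.79983583e+02  1.83248493e-03  9.62618570e+01] [-1.11018285 -0.55839079 -0.06712118]
```

View pics/w5b.png

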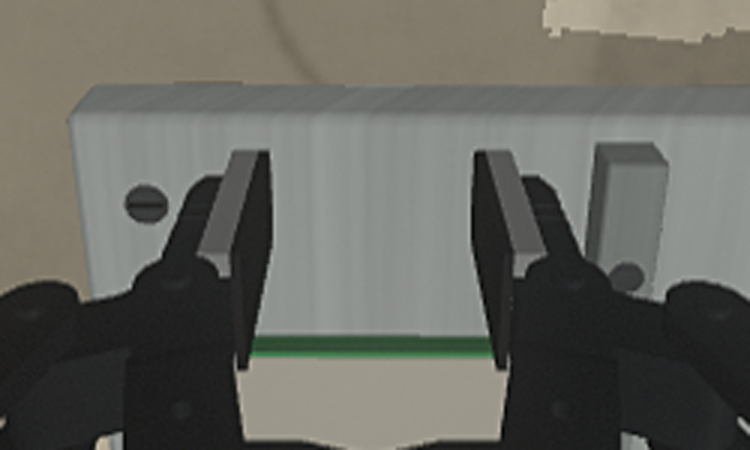

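```bash
python3 -m inch '.5 -5 .8 0 .06;.5 -5 0 0 .06;.5 -5 0 0 .06;.4 -4 0 0 .06;.2 -2 0 0 .06;.2 -2 0 0 .06;.2 -2 0 0 .06;.3 -3 0 0 .06;.3 -3 0 0 .06;.3 -3 0 0 .06;.3 -3 0 0 .06;.3 -3 0 0 .06;.3 -3 0 0 .06;.3 -3 0 0 .06;.3 -3 0 0 .06;.3 -3 0 0 .06;.3 -3 0 0 .06;.3 -3 0 0 .06;.2 -2 0 0 .06;.1 -1 0 0 .06'
```

```text
t: 12.07
eef_pos: [0.5315, 0.0702, 0.1968]
tcp_rot: [180.0, 0.0, 96.2]
ft_force: [-0.3, -0.2, 0.6]
width: 0.0402
```

```bash
python3 -m inch '.3 -3 0 0 .06;.3 -3 0 0 .06;.3 -3 0 0 .06;.3 -3 0 0 .06;.3 -3 0 0 .06;.3 -3 0 0 .06;.3 -3 0 0 .06;.3 -3 0 0 .06;.3 -3 0 0 .06;.2 -2 0 0 .06;.1 -1 0 0 .06;0 0 0 0 .06;0 0 0 0 .06'; python3 - <<'E'
from h import *
im=manip.read_camera("top");cv2.imwrite("pics/top5.png",im[:,:,::-1])
cv2.imwrite("pics/c5.png",cv2.resize(im[155:235,170:300,::-1],None,fx=6,fy=6,interpolation=cv2.INTER_CUBIC))
im=manip.read_camera("scene");cv2.imwrite("pics/scene5.png",im[:,:,::-1])
E
```

```text
t: 13.15
eef_pos: [0.5344, 0.0406, 0.1968]
tcp_rot: [-180.0, 0.0, 96.2]
ft_force: [0.5, -0.6, 0.6]
width: 0.04
```

View pics/c5.png

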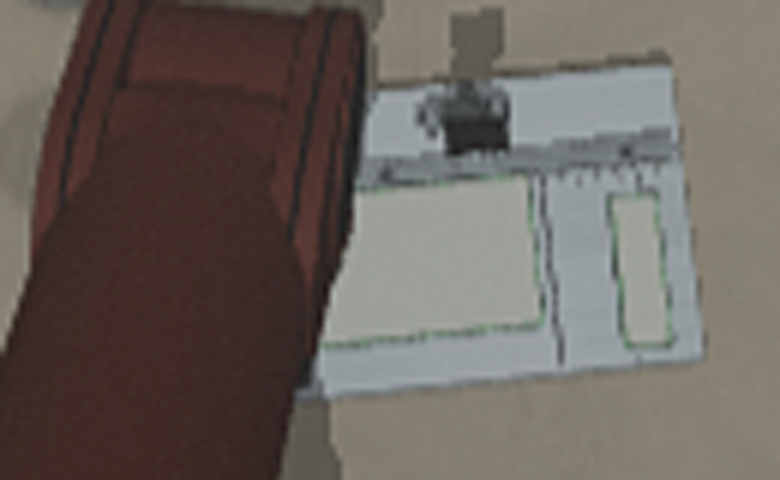

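The lead edge is parallel to the line and about 12 crop pixels (2 image pixels) short of it. I'll compute that precisely.

```bash
python3 - <<'E'
from h import *
im=cv2.imread("pics/top5.png");g=cv2.cvtColor(im,cv2.COLOR_BGR2GRAY).astype(float)
c=cam("top")
h=cv2.cvtColor(im,cv2.COLOR_BGR2HSV)
for y in (190,195,200,205): 
    print(y,g[y,254:270].astype(int).tolist(),(im[y,254:270,1].astype(int)-im[y,254:270,2]).tolist())
E
```

```text
190 [158, 158, 158, 160, 126, 159, 90, 156, 155, 154, 155, 155, 155, 155, 154, 154] [3, 3, 3, 2, 22, 8, 4, 9, 7, 8, 9, 9, 9, 7, 9, 8]
195 [158, 158, 158, 159, 162, 110, 156, 110, 153, 153, 152, 152, 152, 151, 152, 152] [4, 3, 4, 3, 2, 13, 8, 5, 8, 8, 8, 8, 9, 9, 8, 8]
200 [158, 157, 158, 159, 160, 127, 161, 114, 137, 159, 159, 157, 157, 157, 157, 157] [2, 3, 3, 3, 2, 26, 7, 6, 7, 9, 8, 9, 8, 7, 9, 9]
205 [159, 158, 158, 157, 159, 162, 84, 162, 102, 159, 160, 158, 157, 157, 157, 157] [2, 4, 3, 3, 2, 2, 19, 7, 3, 8, 9, 9, 8, 7, 8, 9]
```

```bash
python3 -m inch '.1 -1 0 0 .06;.1 -1 0 0 .06;.1 -1 0 0 .06;.1 -1 0 0 .06;0 0 0 0 .06;0 0 0 0 .06'; python3 -m inch '-.5 5 0 0 .06;-.5 5 10 0 .06;-10 0 25 7 .06;-10 0 25 7 .06;-10 0 25 7 .06;-10 0 20 7 .06;-10 0 0 7 .06;0 -10 0 7 .06;0 -12 0 7 .06;0 -12 0 7 .06;0 -12 0 7 .06;0 -12 0 7 .06;0 -12 0 7 .06;0 -12 0 7 .06;0 -12 0 6 .06;0 -11 0 0 .06;0 0 0 0 .06;0 0 0 0 .06'; python3 - <<'E'
from h import *
s=manip.sense();im=manip.read_camera("wrist");np.save("s6.npy",s,allow_pickle=True)
print(s["eef_pos"],s["tcp_rot"],s["joints"])
cv2.imwrite("pics/w6.png",im[:,:,::-1])
cv2.imwrite("pics/w6b.png",cv2.resize(im[:,:,::-1],(800,600),interpolation=cv2.INTER_CUBIC))
im=manip.read_camera("top");cv2.imwrite("pics/top6.png",im[:,:,::-1])
E
```

```text
t: 13.75
eef_pos: [0.5348, 0.0365, 0.1968]
tcp_rot: [-180.0, 0.0, 96.2]
ft_force: [-0.7, 0.1, 0.4]
width: 0.0397
t: 15.25
eef_pos: [0.4839, -0.0583, 0.3023]
tcp_rot: [180.0, 0.0, -173.9]
ft_force: [0.6, 0.8, 0.1]
width: 0.0402
[ 0.48385248 -0.05827299  0.302328  ] [ 1.79991270e+02  3.12141638e-02 -1.73869160e+02] [-37.41617448   4.91203705  41.41193516 115.06679353  -3.71944924
  61.26704844 101.8103606 ]
```

View pics/w6b.png

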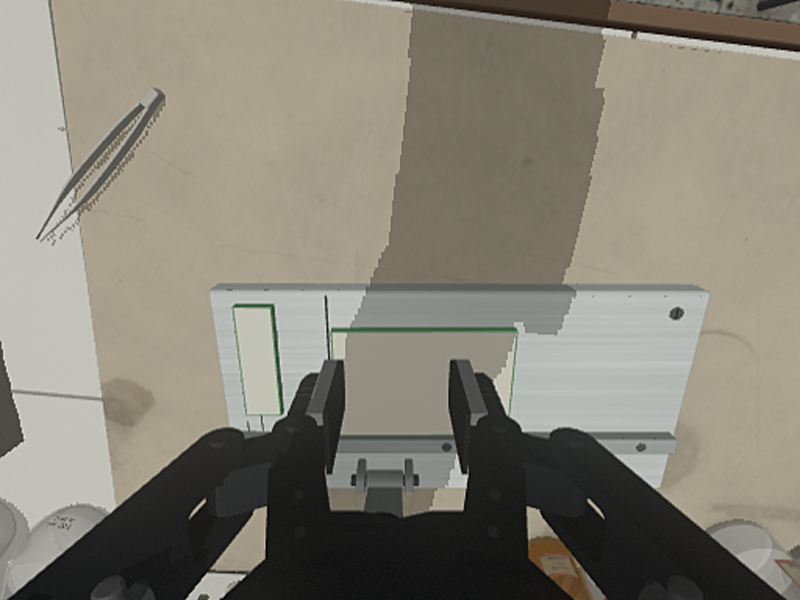

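The line is at (326,296) to (328,360), the plate's near corners at (332,328) and (518,329), and its far edge at the fence in row 436. Measuring numerically.

```bash
python3 - <<'E'
from h import *
s=np.load("s6.npy",allow_pickle=True).item();c=cam("wrist",s)
im=cv2.imread("pics/w6.png");d=im.astype(int)
for y in (200,205,214,218,222,226): print(y,d[y,204:222].sum(1).__floordiv__(3).tolist(),(d[y,204:222,1]-d[y,204:222,2]).tolist())
for x in (230,250,270,285): print(x,"near",d[206:214,x].sum(1).__floordiv__(3).tolist(),(d[206:214,x,1]-d[206:214,x,2]).tolist(),"far",d[274:286,x].sum(1).__floordiv__(3).tolist(),(d[274:286,x,1]-d[274:286,x,2]).tolist())
f=lambda p,z:ray(c,np.array(p)*.64-.18,z)[:,:2]*1e3
Rm,t,a,r=fit2([[-60,-160],[-60,160],[45,-155],[45,155]],np.r_[f([[211,291],[709,292]],.022),f([[227,433],[676,433]],.032)])
print(t,a,r)
E
```

```text
200 [184, 184, 187, 194, 109, 75, 201, 188, 185, 184, 185, 185, 185, 186, 186, 185, 186, 186] [4, 5, 4, 4, 2, 1, 6, 5, 4, 4, 5, 4, 4, 5, 4, 4, 4, 3]
205 [189, 189, 191, 196, 161, 45, 210, 194, 190, 191, 190, 190, 190, 189, 191, 190, 190, 190] [5, 4, 4, 5, 4, 0, 5, 4, 5, 3, 4, 4, 4, 4, 4, 4, 4, 3]
214 [187, 187, 187, 191, 199, 63, 123, 133, 131, 201, 194, 192, 192, 193, 192, 192, 194, 198] [4, 5, 5, 4, 4, 0, 2, 15, 32, -7, -3, -3, -2, -3, -2, -2, -2, -2]
218 [190, 190, 190, 193, 200, 113, 72, 169, 100, 199, 190, 188, 188, 188, 188, 190, 193, 133] [4, 5, 4, 4, 5, 1, 0, 0, 48, -6, -2, -1, -1, -1, 0, -1, 0, -5]
222 [184, 184, 185, 186, 192, 145, 45, 209, 102, 199, 190, 188, 188, 188, 188, 189, 194, 133] [4, 4, 5, 4, 4, 4, 0, 0, 60, -8, -2, -1, -1, -1, 0, 0, -1, -3]
226 [184, 185, 185, 186, 191, 190, 32, 168, 118, 175, 193, 189, 188, 188, 188, 189, 194, 133] [4, 4, 4, 5, 4, 5, -2, 2, 44, 7, -3, -1, -1, 0, 0, 0, -1, -4]
230 near [143, 143, 149, 108, 67, 71, 99, 138] [3, 4, 2, 13, 28, 37, 41, -1] far [139, 139, 140, 147, 99, 69, 67, 91, 111, 110, 109, 110] [-4, -4, -5, -5, 12, 11, 2, 3, 4, 5, 4, 4]
250 near [142, 143, 148, 108, 66, 72, 98, 137] [4, 3, 1, 13, 27, 40, 29, -3] far [138, 139, 140, 147, 98, 68, 69, 91, 112, 112, 110, 111] [-4, -3, -5, -6, 11, 9, 1, 5, 3, 4, 4, 5]
270 near [141, 140, 146, 106, 64, 72, 99, 138] [4, 3, 1, 13, 27, 44, 30, -4] far [139, 139, 140, 147, 97, 67, 68, 91, 112, 111, 110, 113] [-3, -4, -5, -6, 11, 9, 1, 3, 4, 4, 4, 4]
285 near [140, 138, 144, 105, 64, 70, 110, 139] [3, 2, 1, 13, 28, 44, 28, -2] far [139, 138, 143, 136, 90, 67, 67, 89, 115, 95, 62, 54] [-4, -4, -6, 5, 20, 9, 2, 4, 4, 3, 2, 1]
[536.43008498 -13.84051525] 5.924955112293437 [[ 3.07553694  4.88930099]
 [ 3.32323003 -2.15207085]
 [-2.952763    0.61884   ]
 [-3.44600397 -3.35607014]]
```

```bash
python3 - <<'E'
from h import *
s=np.load("s6.npy",allow_pickle=True).item();c=cam("wrist",s)
t=np.array([538.5,-12.5]);a=np.radians(6.1);Rm=np.array([[np.cos(a),-np.sin(a)],[np.sin(a),np.cos(a)]])
f=lambda p,z:np.round((ray(c,np.array(p,float),z)[:,:2]*1e3-t)@Rm,1).tolist()
print("line",f([[208.65,200],[209.3,214],[209.75,222],[210.05,226]],.022))
print("lead bottom",f([[211.4,222]],.022),"lead top edge",f([[212.5,222],[212.7,226]],.028))
print("near top",f([[230,212.6],[285,212.4]],.028),"near bottom",f([[230,208.6],[285,208.6]],.022),"far",f([[230,277.7],[270,277.7]],.028),"fence foot?",f([[230,281],[270,281]],.032),f([[230,281]],.022))
# top camera
im=cv2.imread("pics/top6.png").astype(int)
for y in (190,195,200,205): print(y,(im[y,254:270].sum(1)//3).tolist(),(im[y,254:270,1]-im[y,254:270,2]).tolist())
E
```

```text
line [[-44.5, -84.9], [-29.2, -85.0], [-20.2, -85.0], [-15.7, -84.9]]
lead bottom [[-20.2, -83.3]] lead top edge [[-23.2, -81.2], [-18.7, -81.2]]
near top [[-33.5, -63.4], [-33.7, -8.9]] near bottom [[-35.2, -63.8], [-35.2, -8.3]] far [[43.5, -65.5], [43.5, -22.1]] fence foot? [[44.6, -65.2], [44.7, -22.3]] [[52.5, -66.2]]
190 [47, 46, 62, 62, 63, 61, 61, 62, 62, 60, 61, 60, 59, 54, 36, 52] [-15, -17, -32, -30, -30, -32, -31, -31, -32, -29, -30, -30, -31, -25, -8, -21]
195 [51, 51, 53, 52, 51, 53, 53, 53, 56, 55, 57, 55, 56, 54, 44, 54] [-23, -25, -23, -25, -24, -24, -26, -26, -26, -25, -28, -28, -27, -26, -15, -24]
200 [52, 52, 53, 51, 51, 54, 53, 51, 52, 55, 53, 56, 55, 57, 48, 55] [-24, -25, -25, -26, -25, -25, -25, -27, -26, -26, -26, -27, -28, -26, -18, -27]
205 [51, 51, 50, 51, 51, 49, 53, 51, 51, 51, 50, 49, 48, 41, 55, 58] [-25, -25, -25, -25, -25, -25, -23, -24, -24, -24, -24, -21, -22, -11, -25, -29]
```

```bash
python3 -m inch '0 11 0 0 .06;0 12 0 -6 .06;0 12 0 -7 .06;0 12 0 -7 .06;0 12 0 -7 .06;0 12 0 -7 .06;0 12 0 -7 .06;0 12 0 -7 .06;0 10 0 -7 .06;10 0 0 -7 .06;10 0 -20 -7 .06;10 0 -25 -7 .06;10 0 -25 -7 .06;10 0 -25 -7 .06;0 0 -10 0 .06;0 0 0 0 .06;0 0 0 0 .06'
```

```text
t: 16.77
eef_pos: [0.5335, 0.0473, 0.1967]
tcp_rot: [-179.9, 0.0, 96.5]
ft_force: [0.6, 0.1, 0.9]
width: 0.0402
```

```bash
python3 -m inch '.3 -3 0 -.3 .06;.3 -3 0 0 .06;.2 -2 0 0 .06;.1 -1 0 0 .06;.1 -1 0 0 .06;.1 -1 0 0 .06;.1 -1 0 0 .06;.1 -.8 0 0 .06;.1 -.5 0 0 .06;0 0 0 0 .06;0 0 0 0 .06'
```

```text
t: 17.68
eef_pos: [0.5352, 0.0333, 0.1967]
tcp_rot: [-180.0, 0.0, 95.9]
ft_force: [0.5, 0.1, 0.6]
width: 0.0402
```

```bash
python3 -m inch '-.5 5 0 0 .06;-.5 5 10 0 .06;-10 0 25 7 .06;-10 0 25 7 .06;-10 0 25 7 .06;-10 0 20 7 .06;-10 0 0 7 0;0 -10 0 7 -1;0 -12 0 7 -1;0 -12 0 7 -1;0 -12 0 7 -1;0 -12 0 7 -1;0 -12 0 7 -1;0 -12 0 7 -1;0 -10 0 6.3 -1;0 -5 0 0 -1;0 0 0 0 -1;0 0 0 0 -1'; python3 - <<'E'
from h import *
s=manip.sense();im=manip.read_camera("wrist");np.save("s7.npy",s,allow_pickle=True)
cv2.imwrite("pics/w7.png",im[:,:,::-1]);print(s["eef_pos"],s["tcp_rot"])
cv2.imwrite("pics/w7b.png",cv2.resize(im[170:330,100:360,::-1],(780,480),interpolation=cv2.INTER_CUBIC))
E
```

```text
t: 19.18
eef_pos: [0.4842, -0.0532, 0.3021]
tcp_rot: [180.0, 0.0, -174.0]
ft_force: [0.0, 0.3, -0.1]
width: 0.0857
[ 0.48424553 -0.05324294  0.30209085] [ 1.79987139e+02  1.28790767e-02 -1.73990812e+02]
```

View pics/w7b.png

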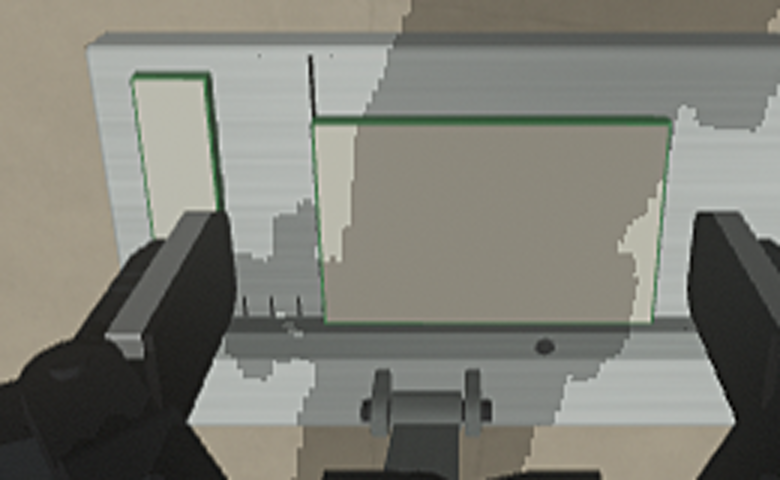

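The lead edge (314–325, rows 118–322) continues the scribed line (310,55)–(314,115), and the far edge is at the fence. I'll quantify this.

```bash
python3 - <<'E'
from h import *
s=np.load("s7.npy",allow_pickle=True).item();c=cam("wrist",s)
im=cv2.imread("pics/w7.png");d=im.astype(int)
t=np.array([538.5,-12.5]);a=np.radians(6.1);Rm=np.array([[np.cos(a),-np.sin(a)],[np.sin(a),np.cos(a)]])
f=lambda p,z:np.round((ray(c,np.array(p,float),z)[:,:2]*1e3-t)@Rm,1).tolist()
L=[]
for y in range(191,207,3):
    w=np.clip(170-d[y,198:210].mean(1),0,None);L.append([(w*np.arange(198,210)).sum()/w.sum(),y])
print("line",f(L,.022))
E=[]
for y in range(215,276,6):
    g=np.clip(d[y,200:214,1]-d[y,200:214,2]-10,0,None);E.append([(g*np.arange(200,214)).sum()/g.sum(),y])
print("lead green",np.round(E,1).tolist(),f(E,.028))
print("edge",d[230,200:214].mean(1).astype(int).tolist(),(d[230,200:214,1]-d[230,200:214,2]).tolist())
for x in (215,230,260,290,310): print(x,d[203:214,x].mean(1).astype(int).tolist(),d[272:284,x].mean(1).astype(int).tolist(),(d[272:284,x,1]-d[272:284,x,2]).tolist())
E
```

```text
line [[-53.4, -84.7], [-50.2, -84.9], [-47.0, -84.9], [-43.8, -84.8], [-40.6, -84.9], [-37.4, -84.9]]
lead green [[204.0, 215.0], [204.0, 221.0], [204.8, 227.0], [205.0, 233.0], [205.2, 239.0], [206.0, 245.0], [206.0, 251.0], [206.6, 257.0], [207.0, 263.0], [207.0, 269.0], [207.9, 275.0]] [[-30.2, -84.3], [-23.7, -84.7], [-17.0, -84.3], [-10.2, -84.5], [-3.3, -84.6], [3.7, -84.3], [10.8, -84.7], [18.1, -84.5], [25.4, -84.5], [32.9, -84.9], [40.5, -84.3]]
edge [181, 180, 181, 184, 147, 110, 190, 182, 181, 181, 181, 180, 181, 181] [4, 4, 5, 3, 3, 40, -6, -2, -1, -1, -1, -1, -1, 0]
215 [181, 182, 183, 184, 192, 137, 69, 68, 114, 178, 184] [133, 133, 133, 134, 140, 99, 71, 69, 73, 102, 108, 103] [-4, -4, -3, -4, -8, 22, 14, 2, 2, 3, 4, 4]
230 [136, 136, 136, 137, 142, 101, 65, 70, 96, 132, 137] [133, 133, 133, 134, 140, 100, 70, 68, 71, 102, 109, 104] [-4, -4, -4, -4, -7, 22, 16, 1, 2, 3, 5, 4]
260 [133, 135, 134, 134, 139, 99, 62, 68, 94, 130, 136] [133, 133, 134, 133, 139, 108, 73, 66, 72, 104, 109, 105] [-5, -4, -3, -4, -6, 16, 12, 0, 2, 3, 4, 4]
290 [130, 131, 132, 131, 135, 98, 61, 64, 93, 130, 136] [133, 134, 132, 134, 138, 109, 74, 68, 72, 103, 108, 105] [-4, -5, -3, -4, -7, 15, 12, 1, 2, 5, 4, 3]
310 [129, 131, 131, 131, 134, 98, 62, 66, 91, 131, 136] [131, 130, 128, 178, 196, 143, 94, 92, 110, 147, 153, 146] [-4, -4, -4, -1, -2, 13, 13, 2, 5, 6, 5, 5]
```

```bash
python3 -m inch '-5 4 -17 0 -1;-5 4.5 -25 0 -1;0 0 -25 0 -1;0 0 -25 0 -1;0 0 -15 0 -1;0 0 -10 0 -1;0 0 0 0 -1;0 0 0 0 -1;4 .4 0 0 -1;4 .4 0 0 -1;4 .4 0 0 -1;3 .3 0 0 -1;2 .2 0 0 -1;1 .1 0 0 -1;1 .1 0 0 -1;0 0 0 0 -1;0 0 0 0 -1'
```

```text
t: 20.65
eef_pos: [0.4931, -0.0434, 0.1848]
tcp_rot: [-180.0, -0.0, -173.8]
ft_force: [0.6, 0.4, 0.9]
width: 0.0851
```

Contact is expected near x = 0.4964. From here I'll use small steps and read the force after each one.

```bash
python3 -m inch '.5 .05 0 0 -1;.5 .05 0 0 -1;.5 .05 0 0 -1;.5 .05 0 0 -1;0 0 0 0 -1;0 0 0 0 -1'
```

```text
t: 21.15
eef_pos: [0.4952, -0.0431, 0.1848]
tcp_rot: [-180.0, -0.0, -173.8]
ft_force: [-0.1, -0.4, -0.0]
width: 0.0853
```

```bash
python3 -m inch '.3 .03 0 0 -1;.3 .03 0 0 -1;.3 .03 0 0 -1;0 0 0 0 -1'
```

```text
t: 21.48
eef_pos: [0.4961, -0.043, 0.1848]
tcp_rot: [-180.0, -0.0, -173.8]
ft_force: [-0.6, 0.1, -0.3]
width: 0.0855
```

```bash
python3 -m inch '.3 .03 0 0 -1;.3 .03 0 0 -1;0 0 0 0 -1'
```

```text
t: 21.73
eef_pos: [0.4964, -0.043, 0.1847]
tcp_rot: [180.0, -0.1, -173.8]
ft_force: [-2.2, -0.6, 1.4]
width: 0.0853
```

```bash
python3 -m inch '.3 .03 0 0 -1;.2 .02 0 0 -1;0 0 0 0 -1;0 0 0 0 -1'
```

```text
t: 22.07
eef_pos: [0.4967, -0.0429, 0.1846]
tcp_rot: [180.0, -0.1, -173.8]
ft_force: [-5.3, 0.3, 1.8]
width: 0.085
```

```bash
python3 -m inch '-5 -.5 0 0 -1;-5 -.5 10 0 -1;-5 0 25 0 -1;-5 -5 25 0 -1;0 -5 25 0 -1;0 0 25 0 -1;0 0 8 0 -1;0 0 0 0 -1;0 0 0 0 -1';python3 - <<'E'
from h import *
s=manip.sense();im=manip.read_camera("wrist");np.save("s8.npy",s,allow_pickle=True)
cv2.imwrite("pics/w8.png",im[:,:,::-1]);print(s["eef_pos"],s["tcp_rot"])
c=cam("wrist",s);d=im[:,:,::-1].astype(int)
t=np.array([538.5,-12.5]);a=np.radians(6.1);Rm=np.array([[np.cos(a),-np.sin(a)],[np.sin(a),np.cos(a)]])
f=lambda p,z:np.round((ray(c,np.array(p,float),z)[:,:2]*1e3-t)@Rm,1)
W=lambda x,y:Rm@[x,y]+t
def pj(x,y,z): return proj(c,[*(W(x,y)/1e3),z])[0]
L=[];E=[]
for x in range(-56,-40,3):
    u,y=pj(x,-85,.022);u=int(round(u));y=int(round(y));w=np.clip(165-d[y,u-6:u+7].mean(1),0,None);L.append([(w*np.arange(u-6,u+7)).sum()/w.sum(),y])
for x in range(-25,35,6):
    u,y=pj(x,-85,.028);u=int(round(u));y=int(round(y));g=np.clip(d[y,u-6:u+7,1]-d[y,u-6:u+7,2]-12,0,None);E.append([(g*np.arange(u-6,u+7)).sum()/max(g.sum(),1),y])
print("line",f(L,.022).tolist());print("lead",f(E,.028).tolist())
print("yaw err", np.degrees(np.polyfit(f(E,.028)[:,0],f(E,.028)[:,1],1)[0]))
ct=cam("top");cs=cam("scene")
for th in np.arange(1.1,1.45,.05):
    x=78-150*np.cos(th)+14*np.sin(th);z=34+150*np.sin(th)+14*np.cos(th)
    P=[*(W(x,-48)/1e3),z/1e3];print(round(th,2),round(x,1),round(z,1),proj(ct,P)[0].round(1),proj(cs,P)[0].round(1))
im=cv2.imread("pics/scene0.png")[150:240,190:310];T=cv2.imread("pics/top0.png")[155:195,230:270]
o=np.hstack([cv2.resize(im,(600,450),interpolation=2),cv2.resize(T,(200,200),interpolation=0,dst=None).__class__ and cv2.copyMakeBorder(cv2.resize(T,(200,200),interpolation=0),0,250,0,0,0)])
cv2.imwrite("pics/bar.png",o)
E
```

```text
t: 22.82
eef_pos: [0.4772, -0.0536, 0.3026]
tcp_rot: [180.0, 0.1, -173.7]
ft_force: [0.1, -0.2, -0.7]
width: 0.0851
[ 0.47721851 -0.05361282  0.30256591] [ 1.79969931e+02  6.89577979e-02 -1.73728910e+02]
line [[-55.5, -84.9], [-53.4, -84.9], [-50.2, -84.8], [-47.0, -84.8], [-43.7, -84.8], [-41.5, -84.9]]
lead [[-25.5, -84.4], [-18.7, -84.3], [-13.0, -84.1], [-7.2, -84.4], [-1.3, -84.4], [4.6, -84.0], [10.7, -84.4], [16.8, -84.7], [23.0, -83.9], [29.3, -84.3]]
yaw err 0.06514710664506829
1.1 22.4 174.0 [249.1 182.4] [252.6 165.2]
1.15 29.5 176.6 [248.8 179.6] [254.3 164. ]
1.2 36.7 178.9 [248.6 176.9] [256.1 162.9]
1.25 44.0 180.8 [248.3 174.2] [257.8 162. ]
1.3 51.4 182.3 [248.  171.4] [259.6 161.1]
1.35 58.8 183.4 [247.8 168.7] [261.4 160.3]
1.4 66.3 184.2 [247.5 165.9] [263.1 159.6]
```

View pics/bar.png

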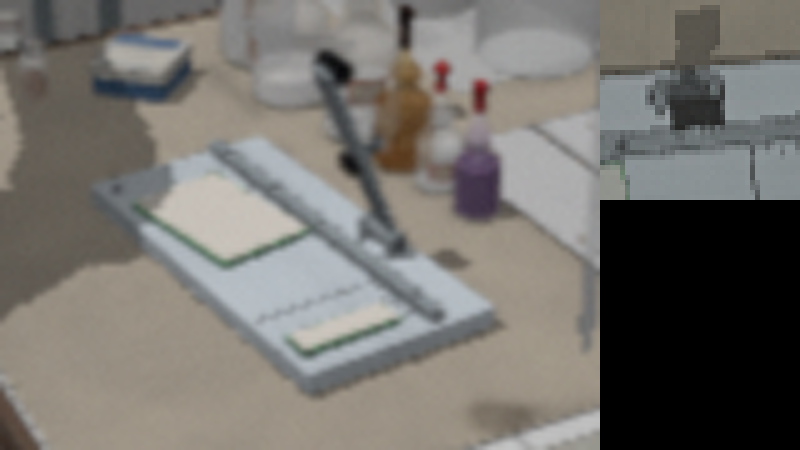

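Two views agree on a bar angle of about 1.2 rad. The grip is at scene (256,164) and top (249,177), which is world (0.580, -0.057, 0.179). Next I'll approach it from above with the jaws open.

```bash
python3 -m inch '0 0 25 0 -1;0 0 25 0 -1;10 0 25 0 -1;20 0 0 0 -1;20 -1 0 0 -1;20 -1 0 0 -1;20 -1 0 0 -1;12 0 0 0 -1;0 0 0 0 -1;0 0 -20 0 -1;0 0 -17 0 -1;0 0 0 0 -1;0 0 0 0 -1';python3 - <<'E'
from h import *
s=manip.sense();im=manip.read_camera("wrist");np.save("s9.npy",s,allow_pickle=True)
cv2.imwrite("pics/w9.png",im[:,:,::-1]);print(s["eef_pos"],s["tcp_rot"])
cv2.imwrite("pics/w9b.png",cv2.resize(im[:,:,::-1],(800,600),interpolation=cv2.INTER_CUBIC))
E
```

```text
t: 23.95
eef_pos: [0.5783, -0.0568, 0.3395]
tcp_rot: [-180.0, -0.2, -173.8]
ft_force: [-0.7, 0.2, -0.6]
width: 0.0856
[ 0.57832718 -0.05683697  0.33948657] [-179.98969086   -0.18849871 -173.78378474]
```

View pics/w9b.png

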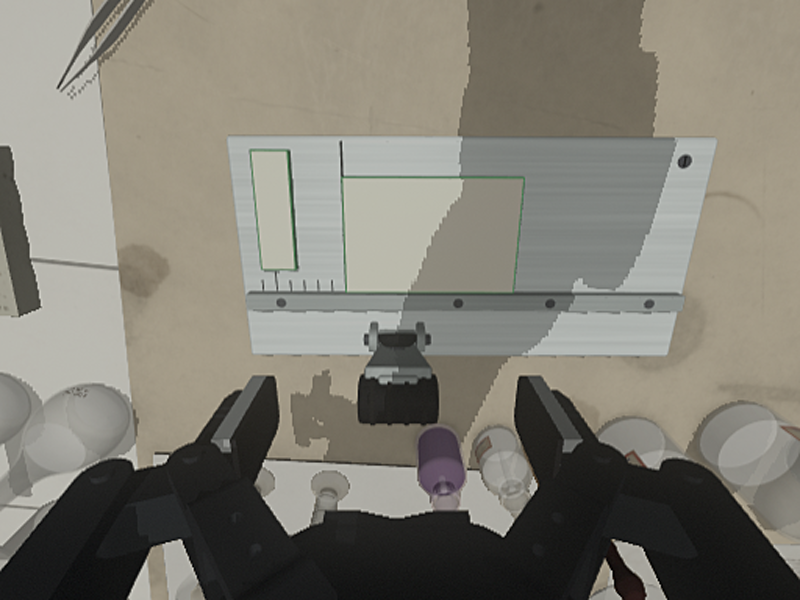

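The grip is centred between the pads, at (398,400) with pads at 278 and 515. The plate lies on the line at (342,178) and against the fence.

```bash
python3 - <<'E'
from h import *
s=np.load("s9.npy",allow_pickle=True).item();c=cam("wrist",s)
M=R.from_euler("xyz",s["tcp_rot"],degrees=True).as_matrix()
g=lambda p,z:((ray(c,np.array(p)*.64-.18,z)-s["eef_pos"])@M*1e3).round(1).tolist()
print("grip",g([[398.5,399],[358,399],[439,399]],.1785),g([[398.5,399]],.1845), g([[398.5,425],[398.5,376]],.1785))
f=lambda p,z:(ray(c,np.array(p)*.64-.18,z)[:,:2]*1e3)
Rm,t,a,r=fit2([[-60,-160],[-60,160],[98,160],[98,-160]],f([[229,137],[716,138],[668,354],[253,354]],.022));print(t,a,r.round(1).tolist())
tb=lambda p,z:((f(p,z)-t)@Rm).round(1).tolist()
print("line",tb([[341,141],[342,174]],.022),"plate",tb([[342,177.5],[524,177.5],[514.5,292.5],[346,292]],.028),"fence top",tb([[247,293],[683,294]],.032))
E
```

```text
grip [[-0.8, 0.1, 161.0], [-0.8, -14.4, 161.0], [-0.8, 14.6, 161.0]] [[3.0, 0.1, 155.0]] [[-11.8, 0.1, 160.9], [8.4, 0.1, 161.0]]
[538.74310366 -12.31510395] 6.178934703504747 [[1.4, 3.7], [2.3, -3.3], [-1.7, -2.4], [-2.0, 2.0]]
line [[-55.9, -84.7], [-35.5, -84.9]] plate [[-33.5, -84.3], [-33.7, 33.6], [44.8, 34.6], [44.5, -84.6]] fence top [[44.0, -153.1], [44.5, 151.3]]
```

```bash
python3 -m inch '.5 0 -5 0 0;0 0 0 0 .3;0 0 0 0 1;0 0 0 0 1;0 0 0 0 1;0 0 0 0 1;0 0 0 0 1' 25
```

```text
t: 24.58
eef_pos: [0.5798, -0.0564, 0.3364]
tcp_rot: [179.9, 0.0, -173.7]
ft_force: [-2.5, 2.6, 5.8]
width: 0.0275
```

```bash
python3 - <<'E'
import numpy as np
th=np.r_[np.linspace(1.2,.2,21),.15,.12,.1,.08,.06];a=np.radians(6.15)
x=78-150*np.cos(th)+14*np.sin(th);z=34+150*np.sin(th)+14*np.cos(th)
for i in range(1,len(th)):
    d=x[i]-x[i-1];print(round(th[i],2),round(d*np.cos(a),1),round(d*np.sin(a),1),round(z[i]-z[i-1],1))
E
```

```text
1.15 -7.1 -0.8 -2.2
1.1 -7.0 -0.8 -2.6
1.05 -6.9 -0.7 -3.0
1.0 -6.7 -0.7 -3.3
0.95 -6.6 -0.7 -3.6
0.9 -6.4 -0.7 -4.0
0.85 -6.2 -0.7 -4.3
0.8 -5.9 -0.6 -4.6
0.75 -5.7 -0.6 -4.9
0.7 -5.5 -0.6 -5.1
0.65 -5.2 -0.6 -5.4
0.6 -4.9 -0.5 -5.7
0.55 -4.6 -0.5 -5.9
0.5 -4.3 -0.5 -6.1
0.45 -4.0 -0.4 -6.3
0.4 -3.7 -0.4 -6.5
0.35 -3.4 -0.4 -6.7
0.3 -3.0 -0.3 -6.9
0.25 -2.7 -0.3 -7.0
0.2 -2.3 -0.3 -7.2
0.15 -2.0 -0.2 -7.3
0.12 -1.0 -0.1 -4.4
0.1 -0.6 -0.1 -3.0
0.08 -0.5 -0.1 -3.0
0.06 -0.5 -0.1 -3.0
```

```bash
python3 -m inch '-7.1 -.8 -2.2 0 1;-7 -.8 -2.6 0 1;-6.9 -.7 -3 0 1;-6.7 -.7 -3.3 0 1;-6.6 -.7 -3.6 0 1;-6.4 -.7 -4 0 1;0 0 0 0 1'
```

```text
t: 25.17
eef_pos: [0.5373, -0.061, 0.316]
tcp_rot: [179.9, -0.1, -173.8]
ft_force: [-1.7, 4.3, -0.6]
width: 0.0274
```

Forces are small, so I'll continue along the arc.

```bash
python3 -m inch '-6.2 -.7 -4.3 0 1;-5.9 -.6 -4.6 0 1;-5.7 -.6 -4.9 0 1;-5.5 -.6 -5.1 0 1;-5.2 -.6 -5.4 0 1;-4.9 -.5 -5.7 0 1;-4.6 -.5 -5.9 0 1;0 0 0 0 1'
```

```text
t: 25.83
eef_pos: [0.4995, -0.065, 0.2797]
tcp_rot: [179.9, -0.1, -173.7]
ft_force: [0.7, 4.1, -3.7]
width: 0.0276
```

```bash
python3 -m inch '-4.3 -.5 -6.1 0 1;-4 -.4 -6.3 0 1;-3.7 -.4 -6.5 0 1;-3.4 -.4 -6.7 0 1;-3 -.3 -6.9 0 1;-2.7 -.3 -7 0 1;-2.3 -.3 -7.2 0 1;0 0 0 0 1;0 0 0 0 1'
```

```text
t: 26.58
eef_pos: [0.4763, -0.0674, 0.2333]
tcp_rot: [180.0, -0.1, -173.7]
ft_force: [0.2, 6.8, -3.1]
width: 0.0275
```

```bash
python3 -m inch '-2 .2 -7.3 0 1;-1 .1 -4.4 0 1;-.6 -.1 -3 0 1;-.5 -.1 -3 0 1;0 0 0 0 1;0 0 0 0 1'
```

```text
t: 27.08
eef_pos: [0.4723, -0.0677, 0.2158]
tcp_rot: [180.0, -0.2, -173.8]
ft_force: [-1.6, 5.3, -2.5]
width: 0.0272
```

```bash
python3 -m inch '-.4 0 -2 0 1;-.3 0 -2 0 1;0 0 0 0 1;0 0 0 0 1'
```

```text
t: 27.42
eef_pos: [0.4717, -0.0678, 0.2119]
tcp_rot: [180.0, -0.1, -173.8]
ft_force: [-1.6, 4.7, -1.8]
width: 0.0273
```

```bash
python3 -m inch '-.1 0 -.7 0 1;-.1 0 -.7 0 1;0 0 0 0 1;0 0 0 0 1'
```

```text
t: 27.75
eef_pos: [0.4715, -0.0678, 0.2107]
tcp_rot: [180.0, -0.1, -173.8]
ft_force: [-2.9, 3.7, 0.4]
width: 0.028
```

```bash
python3 -m inch '-.1 0 -.5 0 1;0 0 0 0 1;0 0 0 0 1'
```

```text
t: 28.0
eef_pos: [0.4714, -0.0678, 0.2103]
tcp_rot: [180.0, -0.1, -173.8]
ft_force: [-2.7, 3.8, 1.7]
width: 0.0275
```

```bash
python3 -m inch '-.1 0 -.5 0 1;0 0 0 0 1;0 0 0 0 1'; python3 - <<'E'
from rig import manip
s=manip.sense();print(s["ft_force"],s["eef_pos"])
E
```

```text
t: 28.25
eef_pos: [0.4713, -0.0679, 0.2098]
tcp_rot: [180.0, -0.1, -173.8]
ft_force: [-3.5, 4.3, 1.9]
width: 0.0274
[-3.45889687  4.33470232  1.94561892] [ 0.47133671 -0.06785594  0.20978439]
```

```bash
python3 -m inch '0 0 -.6 0 1;0 0 0 0 1;0 0 0 0 1'; python3 -m inch '0 0 0 0 1'; python3 -m inch '0 0 0 0 1'
```

```text
t: 28.5
eef_pos: [0.4713, -0.0678, 0.2091]
tcp_rot: [180.0, -0.1, -173.8]
ft_force: [-3.3, 4.6, 2.0]
width: 0.0275
t: 28.58
eef_pos: [0.4713, -0.0679, 0.2091]
tcp_rot: [180.0, -0.1, -173.8]
ft_force: [-4.7, 4.0, 0.8]
width: 0.0272
t: 28.67
eef_pos: [0.4713, -0.0678, 0.2091]
tcp_rot: [180.0, -0.1, -173.8]
ft_force: [-3.9, 4.1, 1.4]
width: 0.0275
```

Moving another 0.7 mm didn't raise the force, so the earlier rise was hinge friction and the foot hasn't touched yet. I'll keep feeling for it.

```bash
python3 -m inch '-.2 0 -.5 0 1;0 0 0 0 1'; python3 -m inch '-.1 0 -.5 0 1;0 0 0 0 1'
```

```text
t: 28.83
eef_pos: [0.4712, -0.0678, 0.2087]
tcp_rot: [180.0, -0.1, -173.8]
ft_force: [-3.2, 5.2, 1.3]
width: 0.0276
t: 29.0
eef_pos: [0.4711, -0.0678, 0.2082]
tcp_rot: [180.0, -0.1, -173.8]
ft_force: [-3.3, 4.7, 2.2]
width: 0.0275
```

```bash
python3 -m inch '0 0 -.5 0 1;0 0 0 0 1'; python3 -m inch '-.1 0 -.5 0 1;0 0 0 0 1'
```

```text
t: 29.17
eef_pos: [0.4711, -0.0679, 0.2077]
tcp_rot: [180.0, -0.1, -173.8]
ft_force: [-2.4, 4.4, 1.5]
width: 0.0274
t: 29.33
eef_pos: [0.471, -0.0678, 0.2072]
tcp_rot: [180.0, -0.1, -173.8]
ft_force: [-2.2, 4.2, 1.8]
width: 0.0273
```

```bash
python3 -m inch '0 0 -.5 0 1;0 0 0 0 1'; python3 -m inch '-.1 0 -.5 0 1;0 0 0 0 1';  python3 -m inch '0 0 0 0 1'
```

```text
t: 29.5
eef_pos: [0.471, -0.0679, 0.2067]
tcp_rot: [180.0, -0.1, -173.8]
ft_force: [-3.1, 4.7, 1.8]
width: 0.0277
t: 29.67
eef_pos: [0.4709, -0.0679, 0.2062]
tcp_rot: [180.0, -0.1, -173.8]
ft_force: [-3.0, 3.8, 2.0]
width: 0.0276
t: 29.75
eef_pos: [0.4709, -0.0679, 0.2062]
tcp_rot: [180.0, -0.1, -173.8]
ft_force: [-2.3, 4.2, 2.5]
width: 0.0275
```

```bash
python3 -m inch '0 0 -.5 0 1;0 0 0 0 1'; python3 -m inch '-.1 0 -.5 0 1;0 0 0 0 1';  python3 -m inch '0 0 0 0 1'
```

```text
t: 29.92
eef_pos: [0.4708, -0.0679, 0.2057]
tcp_rot: [180.0, -0.1, -173.8]
ft_force: [-2.8, 4.4, 1.8]
width: 0.0275
t: 30.08
eef_pos: [0.4708, -0.0679, 0.2052]
tcp_rot: [180.0, -0.1, -173.8]
ft_force: [-3.4, 4.2, 1.8]
width: 0.0274
t: 30.17
eef_pos: [0.4708, -0.0679, 0.2052]
tcp_rot: [180.0, -0.1, -173.8]
ft_force: [-3.2, 4.3, 1.4]
width: 0.0275
```

```bash
python3 -m inch '0 0 -.5 0 1;0 0 0 0 1'; python3 -m inch '0 0 -.5 0 1;0 0 0 0 1';  python3 -m inch '0 0 0 0 1'
```

```text
t: 30.33
eef_pos: [0.4708, -0.0679, 0.2047]
tcp_rot: [180.0, -0.1, -173.8]
ft_force: [-3.1, 3.9, 1.9]
width: 0.0274
t: 30.5
eef_pos: [0.4707, -0.0679, 0.2042]
tcp_rot: [180.0, -0.1, -173.8]
ft_force: [-2.7, 4.8, 1.4]
width: 0.0277
t: 30.58
eef_pos: [0.4707, -0.0679, 0.2042]
tcp_rot: [180.0, -0.1, -173.8]
ft_force: [-3.8, 3.5, 2.5]
width: 0.0274
```

```bash
python3 -m inch '0 0 -.5 0 1;0 0 0 0 1'; python3 -m inch '0 0 -.5 0 1;0 0 0 0 1';  python3 -m inch '0 0 0 0 1'
```

```text
t: 30.75
eef_pos: [0.4707, -0.0679, 0.2037]
tcp_rot: [180.0, -0.1, -173.8]
ft_force: [-3.8, 3.7, 3.1]
width: 0.0276
t: 30.92
eef_pos: [0.4707, -0.0679, 0.2032]
tcp_rot: [180.0, -0.1, -173.8]
ft_force: [-4.5, 4.0, 4.6]
width: 0.0273
t: 31.0
eef_pos: [0.4707, -0.0679, 0.2033]
tcp_rot: [180.0, -0.1, -173.8]
ft_force: [-4.2, 5.0, 4.1]
width: 0.0275
```

Contact is at z of about 0.2042, and the slope of about 2.7 N/mm matches the foot's stiffness. I'll press 1 mm more, which should give about 10 N at the foot.

```bash
python3 -m inch '0 0 -.5 0 1;0 0 0 0 1'; python3 -m inch '0 0 -.5 0 1;0 0 0 0 1';  python3 -m inch '0 0 0 0 1'
```

```text
t: 31.17
eef_pos: [0.4707, -0.0679, 0.2028]
tcp_rot: [180.0, -0.2, -173.8]
ft_force: [-5.0, 5.1, 5.0]
width: 0.0273
t: 31.33
eef_pos: [0.4706, -0.068, 0.2023]
tcp_rot: [180.0, -0.2, -173.8]
ft_force: [-5.3, 4.8, 7.1]
width: 0.0275
t: 31.42
eef_pos: [0.4706, -0.068, 0.2023]
tcp_rot: [180.0, -0.2, -173.8]
ft_force: [-6.0, 4.6, 6.9]
width: 0.0277
```

```bash
python3 -m inch '0 0 0 0 .2;0 0 0 0 0;0 0 0 0 -.4;0 0 0 0 -.4;0 0 0 0 -.4;0 0 0 0 -.4'; python3 -m inch '0 0 10 0 -.4;0 0 20 0 -.4;0 0 30 0 -.4;0 0 30 0 -.6;0 0 30 0 -1;0 0 10 0 -1;0 0 0 0 -1;0 0 0 0 -1'; python3 - <<'E'
from h import *
s=manip.sense();im=manip.read_camera("wrist");np.save("s10.npy",s,allow_pickle=True)
cv2.imwrite("pics/w10.png",im[:,:,::-1]);print(s["eef_pos"],s["tcp_rot"])
cv2.imwrite("pics/w10b.png",cv2.resize(im[150:330,90:390,::-1],(800,480),interpolation=cv2.INTER_CUBIC))
E
```

```text
t: 31.92
eef_pos: [0.4718, -0.068, 0.2028]
tcp_rot: [-180.0, -0.0, -173.8]
ft_force: [0.4, 0.5, 1.0]
width: 0.0598
t: 32.58
eef_pos: [0.4718, -0.0679, 0.3332]
tcp_rot: [180.0, 0.1, -173.8]
ft_force: [-1.3, -0.9, -0.1]
width: 0.0854
[ 0.47179419 -0.06792445  0.33324449] [ 1.79963166e+02  8.02695288e-02 -1.73757649e+02]
```

No picture views are left, so I'll check numerically.

```bash
python3 - <<'E'
from h import *
s=np.load("s10.npy",allow_pickle=True).item();c=cam("wrist",s);d=cv2.imread("pics/w10.png").astype(int)
t=np.array([538.6,-12.4]);a=np.radians(6.15);Rm=np.array([[np.cos(a),-np.sin(a)],[np.sin(a),np.cos(a)]])
f=lambda p,z:np.round((ray(c,np.array(p,float),z)[:,:2]*1e3-t)@Rm,1)
pj=lambda x,y,z:np.round(proj(c,[*((Rm@[x,y]+t)/1e3),z])[0]).astype(int)
L=[];E=[];N=[];F=[]
for x in range(-56,-40,3):
    u,y=pj(x,-85,.022);w=np.clip(165-d[y,u-6:u+7].mean(1),0,None);L.append([(w*np.arange(u-6,u+7)).sum()/max(w.sum(),1),y])
for x in range(-25,36,6):
    u,y=pj(x,-85,.028);g=np.clip(d[y,u-6:u+7,1]-d[y,u-6:u+7,2]-12,0,None);E.append([(g*np.arange(u-6,u+7)).sum()/max(g.sum(),1),y])
for yb in (-75,-20,-5,10,25):
    for x,O in ((-35,N),(45,F)):
        u,y=pj(x,yb,.028);g=np.clip(d[y-6:y+7,u,1]-d[y-6:y+7,u,2]-10,0,None);O.append([u,(g*np.arange(y-6,y+7)).sum()/max(g.sum(),1)])
for n,q,z in (("line",L,.022),("lead",E,.028),("near",N,.028),("far",F,.028)): print(n,f(q,z).tolist())
m=(cv2.cvtColor(d.astype(np.uint8),cv2.COLOR_BGR2GRAY)<70).astype(np.uint8)
u,y=pj(-72,-48,.048);print("grip expected px",u,y)
n,l,st,ce=cv2.connectedComponentsWithStats(m[y-25:y+25,u-30:u+30]);print(st[1:][st[1:,4]>60].tolist(),ce[1:][st[1:,4]>60].round(1).tolist())
lb=l[25,30];print("at centre",lb, f([ce[lb]+[u-30,y-25]],.048))
E
```

```text
line [[-55.9, -83.3], [-53.6, -83.5], [-50.0, -83.6], [-46.4, -83.6], [-44.0, -84.1], [-41.6, -84.6]]
lead [[-24.6, -84.8], [-19.6, -84.5], [-13.3, -84.0], [-6.9, -84.3], [-0.4, -84.5], [4.8, -84.7], [11.5, -84.9], [16.8, -84.3], [23.7, -84.2], [29.2, -84.4], [34.8, -84.6]]
near [[-35.4, -75.4], [-35.4, -19.8], [-35.3, -5.3], [-35.3, 10.4], [-35.2, 24.9]]
far [[43.7, -75.2], [43.6, -19.6], [43.6, -5.0], [43.4, 9.5], [43.7, 25.2]]
grip expected px 254 185
[[16, 16, 29, 18, 491]] [[29.8, 24.8]]
at centre 1 [[-71.8 -48. ]]
```

```bash
python3 - <<'E'
from rig import manip
print(manip.finish_job(), manip.sense()["t"])
E
```

```text
the job is handed in; nothing more can be done
the job is handed in; nothing more can be done
```

I handed the job in at about 32.6 s. The plate is against the fence with its leading edge on the line, and the bar is closed on it; no verdict was reported.

**What I did**
- I pushed the plate to the fence with both open fingers, slid it along to the line, and re-seated it gently at about 5 N.
- I pinched the bar's grip and swung it down along its arc. The foot touched at close to level. I pressed to an estimated 10–11 N at the foot, then let go and lifted clear.

**Last checks**
- **Leading edge:** the last picture put it at board y about −84.5, within about 0.5 mm of the line (−85). It is parallel to the line, and closing the bar did not shift it.
- **Fence:** the plate's near edge is parallel to the fence. It read −35.3 mm from the board origin, against −35 for a fully seated plate.
- **Bar:** the grip is at its closed position in the picture (board −71.8, −48 mm).

**Caveats**
- **Line reading:** in that picture the line itself read −83.3 to −84.6, which I put down to the arm's shadow. Three earlier, clear pictures read it at about −84.9.
- **Grip force:** the holding force after release could not be measured; from the hinge friction I expect 4–5 N.
- **Bystanders:** I did not re-measure them at the end. I planned every move to stay clear of them.
- **Hard touch:** while feeling for the bed I batched the steps, and the fingertips pressed the board with 96 N. That is under the 120 N wrist limit, away from the plate, and I saw no effect from it.

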